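Hang the slide carriers up to dry

ROBOT

A 6-joint arm with a two-finger parallel gripper is mounted at the origin on the work surface. World frame = base frame: x ahead of the robot, y to its left, z up, the work surface at z = 0. Lengths are in mm, angles in degrees, forces in N, time in s.
With the tool pointing down it reaches from about 350 to 850 mm from the base axis. Payload 8.1 kg.
Tool frame: the origin (TCP) lies midway between the tips of the shut fingers; the grasp point (between the pads) lies 19 mm behind it (r.pinch_z is the distance from the TCP to the grasp point, in mm); z points along the fingers, y is the line along which they close (so a half turn about z gives the same grasp; the last joint's range is limited). The gripper opens to 85 mm and grips with 20 to 120 N. Pads are 22 mm wide; open, the fingers measure 114 mm over their backs; the gripper's body (76 mm by 85 mm) begins 54 mm behind the grasp point. The pads swing forward as they close: fully open they stand 13 mm farther back than shut.
Start: joints at [64.378, 7.471, 85.268, -0, 87.261, -4.893], TCP at [212.354, 561.169, 231.292] pointing down, gripper open.
Joint ranges: [-169.43, 169.43], [-51.17, 129.36], [1.28, 143.12], [-76.62, 256.62], [0, 156.53], [-152.29, 152.29]. Speed limits (degrees/s): [136.94, 136.94, 159.86, 180, 180, 180].

INTERFACE

Orientations are given as [roll, pitch, yaw] about the fixed x, y, z axes, in that order (R = Rz(yaw) Ry(pitch) Rx(roll)).
In Python, from bench import r gives the robot as it stands.
- The arm moves only by the shell command python3 -m jog 'ROWS' [OPENING] [FORCE]. ROWS is JSON, one flat list of numbers, 6 for each row, row after row: the shift along the tool's x, y, z in m, then the turn, a rotation vector about the tool's x, y, z in rad. A call has 1 to 8 rows; each row is the pose to reach, as a shift and turn from the pose commanded when the call began, along the tool's axes at that moment; what a row does not reach only later rows make up. A row lasts 1/8 s, in which the tool goes at most 62.5 mm and 10.7 degrees, less where a joint would pass 70% of its speed; a pose out of reach is approached as far as the arm can. A call with a gripper value outside its range is refused whole. OPENING is the opening, from -1 (shut) to 1 (fully open), set as the call begins (- or left out, the last holds). The fingers move at their own pace and stop on an object; FORCE is the grip in N (left out, the last holds). Time passes only in rows, so rows that repeat a pose let the fingers close. It gives the time, the measured TCP pose, the force, the opening and the grip force at its end, in the units of the state.
- r.sense(): the state, without advancing time (a new reading comes with each control period).
- r.snapshot(name): name is "side" or "top" or "wrist"; returns a dict with "pixels" (384x512x3 uint8, red, green, blue), "range_z" (384x512 float32, mm along the optical axis (not along the pixel's ray), 0 where there is no reading), "K" (3x3 intrinsics, pixels), "rvec" (rotation vector, rad) and "tvec" (3), from world to camera coordinates, as OpenCV has them. Camera axes: x right, y down, z forward; pixel columns grow to the right and rows downward; lengths in mm; the calibration is good to about 2 mm. A picture is of the moment at which its call begins.
- r.hand_in(): hands the job in; it is judged then, once.
Trained networks look in a picture, given as the dict that the camera call returned (one of the last four; its "shot" number tells which), for a name from the list of things; names that differ only in an ending like _2 or _b are one class to them, and where a whole thing is asked for, a point or a joint stands for the part that bears it (a point fixed in the world has none). Each returns a list of dicts, best first, with "score" (0 to 1); they miss things now and then, are a little off and sometimes report something else, mostly with a low value. They report only what shows in the picture. A call takes as long as a camera call. They do not tell look-alikes from the thing itself.
- r.look_for(picture, target): "bbox" ([left, top, right, bottom] in pixels, round what is visible of it).
- r.outline_of(picture, target): "region" (384x512 bool, what is visible of it) and "bbox" ([left, top, right, bottom] in pixels, round what is visible of it).
The state is a dict: "time": time; "joint_pos": joint angles; "qd": joint speeds; "joint_efforts": joint torques, N m; "tool_pos": TCP position; "tcp_rot": TCP orientation; "ft_force": force on the tool from outside, world axes, zero at the start; "wrist_torque": the same for the moment, N m; "finger_gap": finger opening in mm; "grip_force": force on a finger pad.
Only numpy, scipy, OpenCV 4.12 (cv2) and the standard library are available. Lean on these libraries where they do the work, as an engineer would, in place of code of your own. Each camera call takes 0.05 s, during which the arm holds its last target. There are 200 camera calls.

TASK

Slide the drying stand's guard all the way down, then draw every slide carrier that has an eye straight up out of the slotted rack and hang it by its eye on a peg of its own, and when all of them hang, slide the guard all the way up again. The shorter plain carrier without an eye stays in the rack. Keep the carriers upright, never let one fall over, and do not disturb the timer, the dish or the bottle.

Things in the scene. Friction and masses are not known exactly. Their poses are not given: they have to be found in the camera images.
- guard (a joint): Height of the drying stand's guard above its lowest position, m: 0 = fully down, 0.15 = fully up. The guard is a clear vertical sash, 372 mm wide, 50 mm high, sliding up and down in front of the peg tips, 98 mm from the bar that carries the pegs. Friction (6 N; weight 3.4 N) holds it wherever it is left: about 10 N raises it, 3 N lowers it.
- guard_grip (a point): Middle of the top edge of the guard's pull: an upright black fin, 12 mm thick (stand's x), 40 mm wide (y), 36 mm high, standing on a flat lip 57 mm in front of the sash (robot's side); pinched from above across its thickness. Moves with the guard: 98 mm above the bench when down, 248 mm when up.
- stand: Fixed drying stand, 410 mm wide. Origin on the bench below the front face of the peg bar; x away from the robot, y along the bar, z up. Open frame: four uprights, 220 mm high, at x 10 and -98, y +-195 mm; bar 189 to 211 mm above the bench. Four 7 mm thick pegs stick out towards -x, level for 70 mm; the last 9 mm rise 7 mm to an upturned tip.
- peg0 (a point): Point on the axis of peg 0 of the stand (y -130 mm), 40 mm out from the bar; its axes are the stand's. The straight peg goes on 30 mm towards -x from here, then turns up.
- peg1 (a point): Point on the axis of peg 1 of the stand (y -50 mm), 40 mm out from the bar; its axes are the stand's. The straight peg goes on 30 mm towards -x from here, then turns up.
- peg2 (a point): Point on the axis of peg 2 of the stand (y 50 mm), 40 mm out from the bar; its axes are the stand's. The straight peg goes on 30 mm towards -x from here, then turns up.
- peg3 (a point): Point on the axis of peg 3 of the stand (y 130 mm), 40 mm out from the bar; its axes are the stand's. The straight peg goes on 30 mm towards -x from here, then turns up.
- rack: Loose grey slotted rack, 216 x 86 mm, 50 mm high, 1.2 kg; origin under its centre, on the bench. Five slots, 8 mm wide, 40 mm apart along its x (at -80, -40, 0, 40, 80 mm) hold the carriers upright by their side edges; they stand on its floor, 8 mm above the bench. Which slot holds which carrier varies.
- carrier0: Flat white plastic slide carrier, may be absent: 5 mm thick (its x), 50 mm wide (y), 105 mm high (z), 45 g; origin in the middle of its bottom edge. The top 28 mm is a 9 mm thick grip edge, and just below it is a 20 x 20 mm square eye right through the plate. Front and back alike. Stands in a slot of the rack.
- carrier1: Flat white plastic slide carrier, may be absent: 5 mm thick (its x), 50 mm wide (y), 105 mm high (z), 45 g; origin in the middle of its bottom edge. The top 28 mm is a 9 mm thick grip edge, and just below it is a 20 x 20 mm square eye right through the plate. Front and back alike. Stands in a slot of the rack.
- carrier2: Flat white plastic slide carrier, may be absent: 5 mm thick (its x), 50 mm wide (y), 105 mm high (z), 45 g; origin in the middle of its bottom edge. The top 28 mm is a 9 mm thick grip edge, and just below it is a 20 x 20 mm square eye right through the plate. Front and back alike. Stands in a slot of the rack.
- carrier3: Flat white plastic slide carrier, may be absent: 5 mm thick (its x), 50 mm wide (y), 105 mm high (z), 45 g; origin in the middle of its bottom edge. The top 28 mm is a 9 mm thick grip edge, and just below it is a 20 x 20 mm square eye right through the plate. Front and back alike. Stands in a slot of the rack.
- carrier0_eye (a point): Centre of the eye of carrier0, 67 mm above its bottom edge and 38 mm below its top edge (hanging on a peg, 6.5 mm below the peg's axis).
- carrier1_eye (a point): Centre of the eye of carrier1, 67 mm above its bottom edge and 38 mm below its top edge (hanging on a peg, 6.5 mm below the peg's axis).
- carrier2_eye (a point): Centre of the eye of carrier2, 67 mm above its bottom edge and 38 mm below its top edge (hanging on a peg, 6.5 mm below the peg's axis).
- carrier3_eye (a point): Centre of the eye of carrier3, 67 mm above its bottom edge and 38 mm below its top edge (hanging on a peg, 6.5 mm below the peg's axis).
- blank: Plain carrier without an eye, 5 x 50 mm and only 85 mm high with a 28 mm high, 9 mm thick grip edge; origin in the middle of its bottom edge. Stands in one slot of the rack and stays there.
- timer: Bystander: white bench timer, 70 x 75 x 30 mm, lying on the bench; origin under its centre.
- dish: Bystander: clear closed dish, 90 mm across, 16 mm high; origin under its centre.
- bottle: Bystander: amber bottle, 64 mm across, 150 mm high; origin under its centre.
Things that resemble listed ones, but are neither listed nor needed, are in the scene too. What is shaped like the carrier0 but orange is not meant.

How it is judged (in metres and radians):
On the way, in this order (a step that is already met when the one before it is completed fails the run):
1. the guard is slid all the way down (within 12 mm) (value of joint guard below 0.012 m), for 0.2 s.
2. every carrier with an eye hangs on a peg of its own (((x of carrier0_eye in the frame of peg0 between -0.028 and 0.032 m and y of carrier0_eye in the frame of peg0 between -0.01 and 0.01 m and z of carrier0_eye in the frame of peg0 between -0.012 and 0 m) or (x of carrier0_eye in the frame of peg1 between -0.028 and 0.032 m and y of carrier0_eye in the frame of peg1 between -0.01 and 0.01 m and z of carrier0_eye in the frame of peg1 between -0.012 and 0 m) or (x of carrier0_eye in the frame of peg2 between -0.028 and 0.032 m and y of carrier0_eye in the frame of peg2 between -0.01 and 0.01 m and z of carrier0_eye in the frame of peg2 between -0.012 and 0 m) or (x of carrier0_eye in the frame of peg3 between -0.028 and 0.032 m and y of carrier0_eye in the frame of peg3 between -0.01 and 0.01 m and z of carrier0_eye in the frame of peg3 between -0.012 and 0 m)) and angle between each of carrier0, carrier1, carrier2, carrier3's own z axis and vertical below 0.25 rad and ((x of carrier1_eye in the frame of peg0 between -0.028 and 0.032 m and y of carrier1_eye in the frame of peg0 between -0.01 and 0.01 m and z of carrier1_eye in the frame of peg0 between -0.012 and 0 m) or (x of carrier1_eye in the frame of peg1 between -0.028 and 0.032 m and y of carrier1_eye in the frame of peg1 between -0.01 and 0.01 m and z of carrier1_eye in the frame of peg1 between -0.012 and 0 m) or (x of carrier1_eye in the frame of peg2 between -0.028 and 0.032 m and y of carrier1_eye in the frame of peg2 between -0.01 and 0.01 m and z of carrier1_eye in the frame of peg2 between -0.012 and 0 m) or (x of carrier1_eye in the frame of peg3 between -0.028 and 0.032 m and y of carrier1_eye in the frame of peg3 between -0.01 and 0.01 m and z of carrier1_eye in the frame of peg3 between -0.012 and 0 m)) and ((x of carrier2_eye in the frame of peg0 between -0.028 and 0.032 m and y of carrier2_eye in the frame of peg0 between -0.01 and 0.01 m and z of carrier2_eye in the frame of peg0 between -0.012 and 0 m) or (x of carrier2_eye in the frame of peg1 between -0.028 and 0.032 m and y of carrier2_eye in the frame of peg1 between -0.01 and 0.01 m and z of carrier2_eye in the frame of peg1 between -0.012 and 0 m) or (x of carrier2_eye in the frame of peg2 between -0.028 and 0.032 m and y of carrier2_eye in the frame of peg2 between -0.01 and 0.01 m and z of carrier2_eye in the frame of peg2 between -0.012 and 0 m) or (x of carrier2_eye in the frame of peg3 between -0.028 and 0.032 m and y of carrier2_eye in the frame of peg3 between -0.01 and 0.01 m and z of carrier2_eye in the frame of peg3 between -0.012 and 0 m)) and ((x of carrier3_eye in the frame of peg0 between -0.028 and 0.032 m and y of carrier3_eye in the frame of peg0 between -0.01 and 0.01 m and z of carrier3_eye in the frame of peg0 between -0.012 and 0 m) or (x of carrier3_eye in the frame of peg1 between -0.028 and 0.032 m and y of carrier3_eye in the frame of peg1 between -0.01 and 0.01 m and z of carrier3_eye in the frame of peg1 between -0.012 and 0 m) or (x of carrier3_eye in the frame of peg2 between -0.028 and 0.032 m and y of carrier3_eye in the frame of peg2 between -0.01 and 0.01 m and z of carrier3_eye in the frame of peg2 between -0.012 and 0 m) or (x of carrier3_eye in the frame of peg3 between -0.028 and 0.032 m and y of carrier3_eye in the frame of peg3 between -0.01 and 0.01 m and z of carrier3_eye in the frame of peg3 between -0.012 and 0 m)) and distance between each of carrier1_eye, carrier2_eye, carrier3_eye and carrier0_eye above 0.05 m and distance between each of carrier2_eye, carrier3_eye and carrier1_eye above 0.05 m and distance between carrier3_eye and carrier2_eye above 0.05 m), for 0.3 s.
3. the guard is slid all the way up (within 10 mm) (value of joint guard above 0.14 m), for 0.2 s.
At the end, for the whole second after the job is handed in: Every carrier present hangs at rest on a peg of its own, peg through the eye (eye centre within 10 mm sideways and 0 to 12 mm below the peg's axis, between bar and tip), within 0.25 rad of upright; the guard is within 10 mm of its top; the plain carrier stands in the rack (all of step 2 and value of joint guard above 0.14 m and z of blank in the frame of rack below 0.012 m and angle between blank's own z axis and vertical below 0.2 rad and linear speed of each of carrier0, carrier1, carrier2, carrier3 below 0.05 m/s); the robot touches nothing.
It fails at once if a carrier falls over (tilts by more than 0.8 rad) (angle between any of carrier0, carrier1, carrier2, carrier3's own z axis and vertical above 0.8 rad).
It fails at once if the plain carrier is pulled out of the rack (raised over 30 mm) (z of blank in the frame of rack above 0.038 m).
It fails at once if the timer, dish or bottle is moved more than 30 mm (distance of any of timer, dish, bottle from where it was at the start of the episode above 0.03 m).
Of carrier0, carrier1, carrier2, carrier3 only 3 to 4 are there at a start; the rules pass over those that are not, and their reading is None.
At some moment in a run one of rack may be knocked a few centimetres aside while the robot is not near it.
It also fails if it takes over 208 s, if anything falls off the work surface, if the arm or the gripper's body presses on something with over 40 N, if the wrist force passes 120 N, or if a joint passes its speed limit or range.

## Working session

There is one attempt and no reset: what is moved stays moved. The work goes in short steps, Python scripts to look and compute and a shell command to move; the robot and the scene stay as the last step left them, time stands still between calls to the robot, and variables do not carry over. Pictures are saved under pics/ and viewed, at most 14 in all, crops included, and the job is handed in when it is done.

```bash
ls; mkdir -p pics
cat > h.py <<'E'
import numpy as np, cv2
from bench import r
def cam(s):
    R=cv2.Rodrigues(np.array(s["rvec"],float))[0]; return R,np.array(s["tvec"],float).reshape(3),np.array(s["K"],float)
def cloud(s):
    R,t,K=cam(s); z=s["range_z"].astype(float); v,u=np.mgrid[:384,:512]
    P=np.stack([(u-K[0,2])/K[0,0]*z,(v-K[1,2])/K[1,1]*z,z],-1)
    W=(P-t)@R; W[z<=0]=np.nan; return W
def proj(s,p):
    R,t,K=cam(s); q=K@(R@np.asarray(p,float)+t); return q[:2]/q[2]
def save(s,n,box=None,f=1):
    im=s["pixels"][:,:,::-1]
    if box: im=im[box[1]:box[3],box[0]:box[2]]
    cv2.imwrite("pics/"+n,cv2.resize(im,None,fx=f,fy=f,interpolation=cv2.INTER_CUBIC))
E
python3 - <<'E'
from h import *
ss=[r.snapshot(n) for n in("top","side")]
for s,n in zip(ss,("top","side")):
    R,t,K=cam(s); print(n,-R.T@t,R[2])
    W=cloud(s)
    for k in["guard","stand","rack","carrier0","blank","timer","dish","bottle"]:
        for d in r.outline_of(s,k)[:6]:
            m=d["region"]; print(k,round(d["score"],2),np.round(d["bbox"]),np.round(np.nanmedian(W[m],0)),np.round(np.nanmax(W[m],0)))
im=np.vstack([ss[0]["pixels"],ss[1]["pixels"]])[:,:,::-1]
cv2.imwrite("pics/a.png",cv2.resize(ss[0]["pixels"][:,:,::-1],(800,600)));cv2.imwrite("pics/b.png",cv2.resize(ss[1]["pixels"][:,:,::-1],(800,600)))
print(r.sense())
E
```

```text
pics
top [ 400.79295581   32.22682242 1351.47872155] [ 0.13420394 -0.00389354 -0.99094608]
guard 0.72 [237. 191. 377. 229.] [516. -97. 209.] [592.  77. 252.]
stand 0.65 [232. 146. 393. 236.] [ 586. -110.   11.] [721.  99. 252.]
stand 0.24 [364. 246. 392. 275.] [ 377. -334.   29.] [ 415. -296.   37.]
rack 0.94 [151. 184. 192. 255.] [492. 278.  47.] [607. 335. 116.]
rack 0.62 [160. 243. 179. 244.] [420. 268. 113.] [423. 289. 117.]
carrier0 0.75 [125. 225. 140. 246.] [442. 392.  67.] [471. 422. 110.]
carrier0 0.41 [160. 212. 179. 222.] [497. 282. 107.] [512. 315. 118.]
carrier0 0.39 [163. 241. 177. 247.] [420. 272. 112.] [428. 302. 117.]
blank 0.58 [162. 213. 178. 220.] [498. 276. 109.] [505. 301. 118.]
blank 0.53 [155. 191. 176. 195.] [576. 288.  89.] [585. 313.  98.]
timer 0.95 [362. 245. 392. 275.] [ 378. -335.   29.] [ 415. -296.   37.]
dish 0.91 [254. 242. 286. 265.] [399. -18.  15.] [441.  25.  24.]
bottle 0.69 [185. 124. 211. 157.] [724. 205. 101.] [795. 257. 156.]
side [-186.208606   -706.29413929  983.66920706] [ 0.57402095  0.53186522 -0.62259083]
guard 0.86 [236. 166. 321. 25
[... 1071 characters left out ...]
7. 263. 250.]
{'time': 0.9, 'joint_pos': array([ 6.43796837e+01,  7.47026055e+00,  8.52671062e+01,  7.84311741e-04,
        8.72617467e+01, -4.89435877e+00]), 'qd': array([-0.10538558,  0.00596335, -0.00434761, -0.07972605,  0.0382256 ,
        0.05911949]), 'joint_efforts': array([ 7.46463429e-04, -5.69318354e+01, -5.00867057e+01, -1.81633168e-04,
        1.25464954e-03,  5.07137304e-05]), 'tool_pos': array([212.32999115, 561.18281973, 231.30832855]), 'tcp_rot': array([ 1.79999050e+02, -7.04926752e-04,  1.59274005e+02]), 'ft_force': array([0.29923876, 0.24258908, 0.24337123]), 'wrist_torque': array([ 0.02357386,  0.00817778, -0.02751785]), 'grip_force': 0.0, 'finger_gap': 85.64383937726727}
```

View pics/a.png

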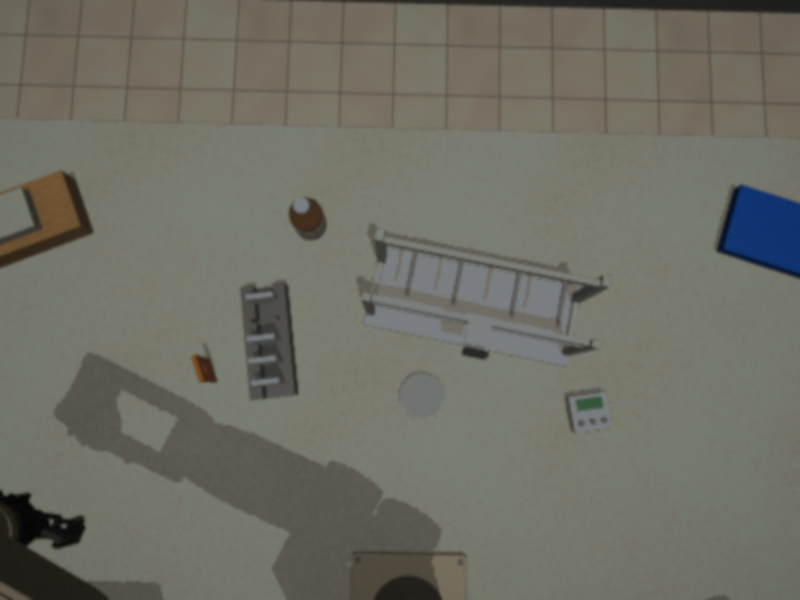

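View pics/b.png

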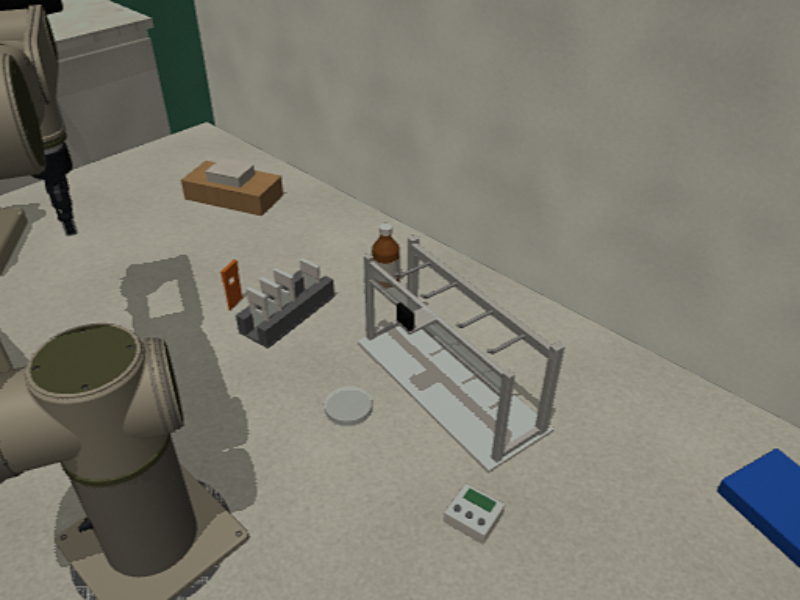

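The top view shows the rack at about (268,340) on the 800x600 picture, holding four white carriers. The front three reach z≈113 and have eyes. The far one, at (258,296), only reaches z≈93, so it is the plain blank. The orange look-alike stands alone at (203,368) and is not meant. The guard is up, with its black pull at (475,352). Next I'll measure the stand, fin and rack precisely.

```bash
cat >> h.py <<'E'
def med(W,m): return np.round(np.nanmedian(W[m],0),1)
def rack_carriers(s,verbose=True):
    """white grip edges above the rack: returns centres of top faces (x,y,z) and the rack yaw from their line"""
    W=cloud(s); c=s["pixels"].astype(int)
    d=max(r.outline_of(s,"rack"),key=lambda d:d["score"]); b=d["bbox"]
    ok=np.zeros((384,512),bool); ok[int(b[1])-8:int(b[3])+9,int(b[0])-6:int(b[2])+7]=1
    m=ok&(W[...,2]>82)&(W[...,2]<122)&(c.min(-1)>60)&(c.max(-1)-c.min(-1)<60)
    n,l,st,_=cv2.connectedComponentsWithStats(m.astype(np.uint8)); out=[]
    for i in range(1,n):
        if st[i,4]<15: continue
        P=W[l==i]; top=np.percentile(P[:,2],90); P=P[P[:,2]>top-8]
        rc=cv2.minAreaRect(P[:,:2].astype(np.float32))
        out.append((np.r_[rc[0],top],rc[1],rc[2],st[i,4]))
    return out
E
python3 - <<'E'
from h import *
from scipy.optimize import minimize
s=r.snapshot("top"); W=cloud(s); c=s["pixels"].astype(int)
for o in rack_carriers(s): print([np.round(x,1) for x in o])
Z=W[...,2]
# stand uprights tops
u,v=np.meshgrid(range(512),range(384))
m=(u>225)&(u<400)&(v>140)&(v<240)&(Z>213)&(Z<228)
n,l,st,_=cv2.connectedComponentsWithStats(m.astype(np.uint8))
for i in range(1,n):
    if st[i,4]>3:print("up",st[i],np.round(W[l==i].mean(0),1),)
m=(u>225)&(u<400)&(v>140)&(v<240)&(Z>185)&(Z<230)
pts=W[m]; np.save("st.npy",pts)
d=m&(c.max(-1)<50)
m=(u>280)&(u<330)&(v>210)&(v<240)&(Z>235)&(Z<256);P=W[m];print("fin",len(P),P.mean(0),cv2.minAreaRect(P[:,:2].astype(np.float32)))
# back bar: fit line
m=(u>225)&(u<400)&(v>140)&(v<190)&(Z>203)&(Z<217)
P=W[m];l=cv2.fitLine(P[:,:2].astype(np.float32),cv2.DIST_HUBER,0,.01,.01).ravel();print("bar",len(P),np.degrees(np.arctan2(l[1],l[0])),l,P.min(0),P.max(0))
save(s,"c.png",(130,130,400,280),2.9)
w=r.snapshot("wrist");save(w,"d.png")
E
```

```text
[array([578.7, 291.1,  94.7]), array([ 9.3, 49.3]), np.float64(7.7), np.int32(65)]
[array([498.9, 279.8, 115.5]), array([ 9.5, 49.7]), np.float64(7.4), np.int32(76)]
[array([459.4, 275.6, 114.9]), array([ 8.8, 48. ]), np.float64(7.9), np.int32(73)]
[array([420.3, 267.5, 115.1]), array([ 9.1, 50. ]), np.float64(8.2), np.int32(67)]
up [239 146   8   9  47] [668.5  67.7 218.1]
up [383 176   9   8  49] [ 598.4 -314.6  218.7]
up [231 187   7   6  34] [562.6  86.9 218.4]
up [298 214   4   2   4] [501.2 -84.9 214.6]
up [378 217   7   6  36] [ 492.7 -295.6  218. ]
fin 78 [471.38751566 -94.18412404 245.00270498] ((471.58709716796875, -94.25192260742188), (39.21861267089844, 11.885513305664062), 78.2390365600586)
bar 792 79.76925 [ 1.7761287e-01  9.8410046e-01  6.2869342e+02 -1.2292668e+02] [ 564.48319608 -324.15317957  203.03430194] [677.31461568  94.71949408 216.94532956]
```

View pics/c.png

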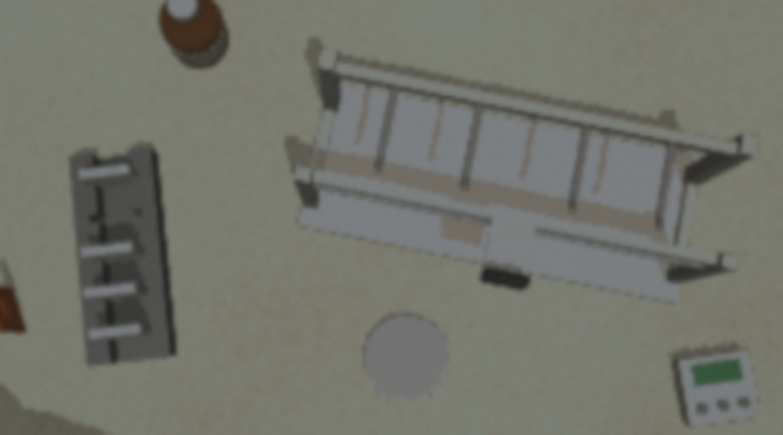

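```bash
cat >> h.py <<'E'
from scipy.spatial.transform import Rotation as Ro
def need(p,yaw):
    q=r.sense(); R=Ro.from_euler('xyz',q["tcp_rot"],degrees=True)
    d=R.inv().apply(np.array(p,float)-q["tool_pos"])/1000; w=(R.inv()*Ro.from_euler('xyz',[180,0,yaw],degrees=True)).as_rotvec()
    print("need",np.round(d,4),np.round(w,4)); return q
E
python3 -c "
from h import *
need((471.4,-94,310),79.6); need((440,280,231+0),79.6)"
```

```text
need [-0.4742 -0.5211 -0.0787] [ 0.     -0.      1.3905]
need [-3.124e-01 -1.824e-01  3.000e-04] [ 0.     -0.      1.3905]
```

```bash
python3 -m jog '[0,0,-0.05,0,0,0.17, -0.03,-0.03,-0.079,0,0,0.35, -0.07,-0.075,-0.079,0,0,0.52, -0.11,-0.119,-0.079,0,0,0.70, -0.15,-0.163,-0.079,0,0,0.87, -0.19,-0.207,-0.079,0,0,1.05, -0.23,-0.251,-0.079,0,0,1.22, -0.27,-0.295,-0.079,0,0,1.39]' -0.2 && python3 -c "
from h import *
need((471.4,-94,310),79.6)"
```

```text
time: 2.05
tool_pos: [360.8, 188.0, 310.6]
tcp_rot: [179.9, -0.0, 79.3]
ft_force: [1.3, 0.6, -0.2]
finger_gap: 34.1
grip_force: 0.0
need [-0.2566  0.1609  0.0006] [ 0.001  -0.0006 -0.0047]
```

```bash
python3 -m jog '[-0.05,0.032,0,0,0,-0.005, -0.1,0.064,0,0,0,-0.005, -0.15,0.096,0,0,0,-0.005, -0.2,0.128,0,0,0,-0.005, -0.25,0.157,0,0,0,-0.005, -0.2566,0.161,0,0,0,-0.005, -0.2566,0.161,0,0,0,-0.005]'
python3 - <<'E'
from h import *
need((471.4,-94,230),79.6)
s=r.snapshot("wrist"); W=cloud(s)
m=(W[...,2]>238)&(W[...,2]<256)&(s["pixels"].max(-1)<90)&(abs(W[...,0]-471)<50)&(abs(W[...,1]+94)<50)
P=W[m]; print(len(P),P.mean(0) if len(P) else 0, cv2.minAreaRect(P[:,:2].astype(np.float32)) if len(P) else 0)
save(s,"w1.png")
E
```

```text
time: 2.92
tool_pos: [472.5, -91.9, 310.1]
tcp_rot: [-180.0, -0.0, 79.8]
ft_force: [-0.4, -0.3, -0.5]
finger_gap: 34.0
grip_force: 0.0
need [-0.0023 -0.0007  0.0801] [-0.0007 -0.0004  0.0041]
888 [473.92241425 -92.50362264 247.02604928] ((473.5523376464844, -93.98332214355469), (39.31585693359375, 12.055459976196289), 79.16133117675781)
```

View pics/w1.png

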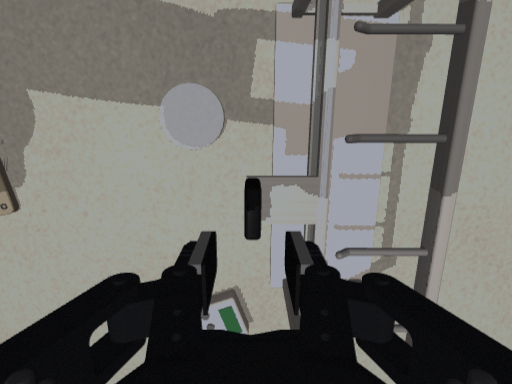

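```bash
python3 -m jog '[-0.002,0,0.04,0,0,0.004, -0.002,0,0.085,0,0,0.004, -0.002,0,0.085,0,0,0.004]' && python3 -m jog '[0,0,0,0,0,0,0,0,0,0,0,0,0,0,0,0,0,0,0,0,0,0,0,0]' -1 40 && python3 -m jog '[0,0,0.03,0,0,0,0,0,0.06,0,0,0,0,0,0.09,0,0,0,0,0,0.12,0,0,0,0,0,0.148,0,0,0,0,0,0.151,0,0,0,0,0,0.151,0,0,0]'
```

```text
time: 3.35
tool_pos: [469.8, -91.4, 221.9]
tcp_rot: [-179.6, -0.1, 79.8]
ft_force: [-0.3, -0.1, 0.3]
finger_gap: 33.8
grip_force: 0.0
time: 3.85
tool_pos: [473.6, -93.3, 227.0]
tcp_rot: [179.8, -0.1, 79.7]
ft_force: [4.6, 4.4, 3.3]
finger_gap: 10.7
grip_force: 43.2
time: 4.72
tool_pos: [473.7, -93.4, 76.3]
tcp_rot: [179.9, -0.0, 79.7]
ft_force: [-1.5, 6.0, 10.1]
finger_gap: 10.8
grip_force: 48.6
```

```bash
python3 -m jog '[0,0,0,0,0,0,0,0,0,0,0,0,0,0,-0.05,0,0,0,0,0,-0.11,0,0,0,0,0,-0.17,0,0,0,0,0,-0.224,0,0,0]' -0.2 && python3 -c "
from h import *
need((475,235,300),98.2)"
```

```text
time: 5.48
tool_pos: [472.2, -93.9, 300.8]
tcp_rot: [179.9, 0.0, 79.7]
ft_force: [1.9, 0.3, 0.6]
finger_gap: 34.0
grip_force: 0.0
need [ 0.3241 -0.0562  0.0005] [ 0.0012  0.0007 -0.3234]
```

```bash
python3 -m jog '[0.055,-0.009,0,0,0,-0.1,0.11,-0.018,0,0,0,-0.2,0.165,-0.028,0,0,0,-0.32,0.22,-0.038,0,0,0,-0.323,0.275,-0.048,0,0,0,-0.323,0.324,-0.056,0,0,0,-0.323,0.324,-0.056,0,0,0,-0.323,0.324,-0.056,0,0,0,-0.323]'
cat >> h.py <<'E'
def wrist_carriers(name=None):
    s=r.snapshot("wrist"); W=cloud(s); c=s["pixels"].astype(int); out=[]
    m=(W[...,2]>82)&(W[...,2]<125)&(c.max(-1)-c.min(-1)<60)&(c.min(-1)>60)
    n,l,st,_=cv2.connectedComponentsWithStats(m.astype(np.uint8))
    for i in range(1,n):
        if st[i,4]<80: continue
        P=W[l==i]; top=np.percentile(P[:,2],80); P=P[P[:,2]>top-6]; rc=cv2.minAreaRect(P[:,:2].astype(np.float32))
        print(np.round(np.r_[rc[0],top,rc[1],rc[2]],1),st[i])
    if name: save(s,name)
    return s
E
python3 - <<'E'
from h import *
wrist_carriers("w2.png")
s=r.snapshot("top")
for o in rack_carriers(s): print([np.round(x,1) for x in o])
W=cloud(s);m=(W[...,2]>80)&(W[...,2]<110)&(abs(W[...,0]-473)<40)&(abs(W[...,1]+94)<35);print(W[m].mean(0),W[m].max(0))
need((498.9,280,150),98.2)
E
```

```text
time: 6.48
tool_pos: [475.1, 234.8, 298.0]
tcp_rot: [-180.0, 0.0, 98.2]
ft_force: [0.3, 0.5, -0.3]
finger_gap: 34.4
grip_force: 0.0
[460.6 275.9 114.4   8.4  49.7   7.9] [238 111   9  49 409]
[421.6 268.8 114.3   9.2  48.7   7.9] [200 113  13  48 560]
[500.6 280.6 114.2   9.2  49.7   8. ] [274 112  12  49 517]
[579.7 291.1  94.2   9.7  49.5   8.2] [342 113  15  46 508]
[array([580.3, 273.8,  95.4]), array([14.6,  8.8]), np.float64(89.1), np.int32(21)]
[471.07650738 -94.07745887  95.94698743] [479.19979097 -74.51943102 102.82406296]
need [0.0423 0.0296 0.1484] [ 0.0002  0.0003 -0.0018]
```

View pics/w2.png

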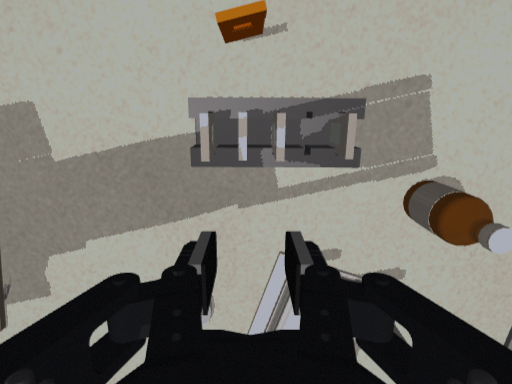

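```bash
python3 -m jog '[0.021,0.015,0.05,0,0,-0.002,0.0423,0.0297,0.1,0,0,-0.002,0.0425,0.0297,0.148,0,0,-0.002,0.0425,0.0297,0.148,0,0,-0.002,0.0425,0.0297,0.148,0,0,-0.002]' -0.43
python3 - <<'E'
from h import *
need((499.8,280.4,88),98)
save(r.snapshot("side"),"s2.png",(125,140,235,230),6)
E
```

```text
time: 7.25
tool_pos: [499.7, 281.0, 152.6]
tcp_rot: [179.9, -0.0, 98.2]
ft_force: [0.3, 0.4, 0.8]
finger_gap: 24.3
grip_force: 0.0
need [-0.0007 -0.0001  0.0646] [ 0.0022 -0.0005  0.0042]
```

View pics/s2.png

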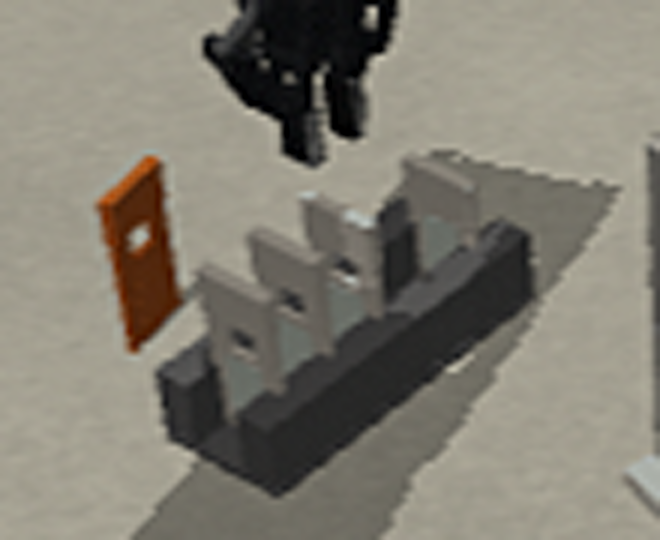

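The crop shows eyes in the three tall white carriers at (240,340), (290,300) and (345,265), and none in the far short one at (440,190), which is the blank. The orange plate at (140,240) is the look-alike. The gripper is over the third carrier.

```bash
python3 -m jog '[-0.0007,0,0.03,0,0,0.004,-0.0007,0,0.062,0,0,0.004,-0.0007,0,0.062,0,0,0.004,-0.0007,0,0.062,0,0,0.004,-0.0007,0,0.062,0,0,0.004]' && python3 -c "
from h import *
need((499.8,280.4,88),98)"
```

```text
time: 7.92
tool_pos: [500.3, 281.4, 91.0]
tcp_rot: [179.8, -0.1, 98.1]
ft_force: [0.4, -0.5, 0.5]
finger_gap: 24.4
grip_force: 0.0
need [-0.0009 -0.0006  0.003 ] [ 0.0039 -0.0011  0.0013]
```

```bash
python3 -m jog '[-0.001,0,0.002,0,0,0,-0.001,0,0.002,0,0,0,-0.001,0,0.002,0,0,0,-0.001,0,0.002,0,0,0]' -1 35 && python3 -m jog '[0,0,-0.02,0,0,0,0,0,-0.05,0,0,0,0,0,-0.09,0,0,0,0,0,-0.13,0,0,0,0,0,-0.15,0,0,0,0,0,-0.15,0,0,0,0,0,-0.15,0,0,0]'
python3 - <<'E'
from h import *
q=need((500,280,240),98.0); print(q["tool_pos"])
s=r.snapshot("side"); save(s,"s3.png",(125,110,325,260),4)
# stand-frame conversion
a=np.radians(-10.4);O=np.array([623.8,-121.6])
for n,y in(("peg1",-50),("peg2",50),("peg3",130)):
    for x in(-165,-40): print(n,x,np.round(O+x*np.r_[np.cos(a),np.sin(a)]+y*np.r_[-np.sin(a),np.cos(a)],1))
E
```

```text
time: 8.43
tool_pos: [500.0, 280.4, 88.3]
tcp_rot: [179.8, -0.1, 98.1]
ft_force: [-0.7, 0.2, 8.1]
finger_gap: 8.6
grip_force: 34.7
time: 9.3
tool_pos: [498.0, 279.4, 234.4]
tcp_rot: [-179.8, 0.0, 98.1]
ft_force: [0.0, -1.2, 0.2]
finger_gap: 8.7
grip_force: 34.5
need [ 0.0003  0.0021 -0.0056] [-0.0027  0.0008  0.0014]
[497.9535716  279.36768026 234.38400596]
peg1 -165 [ 452.5 -141. ]
peg1 -40 [ 575.4 -163.6]
peg2 -165 [470.5 -42.6]
peg2 -40 [593.5 -65.2]
peg3 -165 [485.  36.]
peg3 -40 [607.9  13.5]
```

View pics/s3.png

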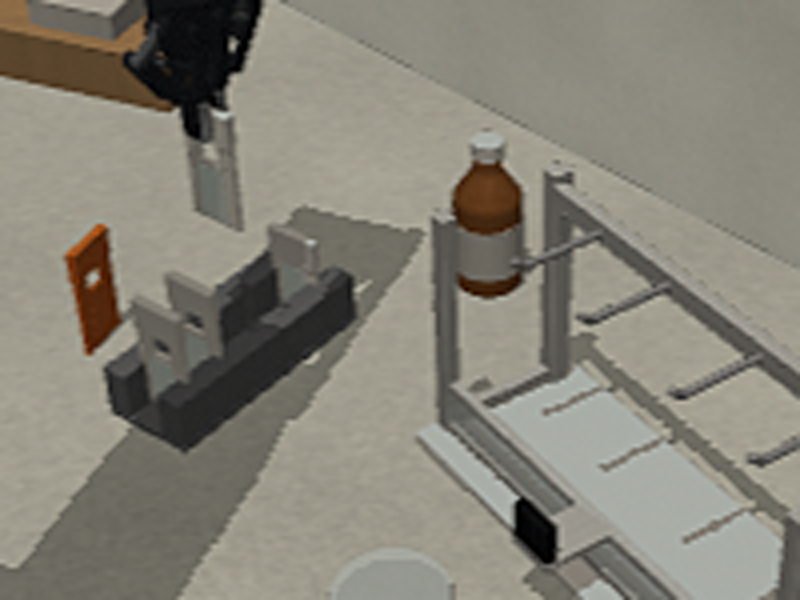

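```bash
python3 -c "
from h import *
need((452.5,-141,222),79.6)"
```

```text
need [-0.4097 -0.1038  0.0127] [-0.0033  0.0016  0.3225]
```

```bash
python3 -m jog '[-0.05,-0.013,0,0,0,0.05,-0.103,-0.026,0.003,0,0,0.1,-0.155,-0.039,0.006,0,0,0.15,-0.207,-0.052,0.009,0,0,0.2,-0.26,-0.065,0.01,0,0,0.25,-0.312,-0.079,0.012,0,0,0.3,-0.364,-0.092,0.0127,0,0,0.322,-0.4097,-0.1038,0.0127,0,0,0.322]' && python3 -m jog '[0,0,0,0,0,0,0,0,0,0,0,0]' && python3 -c "
from h import *
need((452.5,-141,216.5),79.6); need((575.4,-163.6,216.5),79.6)"
```

```text
time: 10.35
tool_pos: [452.2, -141.9, 221.6]
tcp_rot: [-179.8, -0.0, 79.6]
ft_force: [0.4, 0.1, 0.1]
finger_gap: 8.4
grip_force: 34.5
time: 10.6
tool_pos: [452.9, -140.0, 222.2]
tcp_rot: [-179.9, -0.1, 79.6]
ft_force: [0.3, 0.7, -1.1]
finger_gap: 8.1
grip_force: 34.5
need [-0.0011 -0.0002  0.0057] [-0.0024 -0.0011 -0.0004]
need [-0.0011  0.1247  0.0054] [-0.0024 -0.0011 -0.0004]
```

```bash
python3 -m jog '[-0.001,0.03,0.0055,0,0,0,-0.001,0.06,0.0055,0,0,0,-0.001,0.075,0.0055,0,0,0,-0.001,0.09,0.0055,0,0,0,-0.001,0.105,0.0055,0,0,0,-0.001,0.12,0.0055,0,0,0,-0.001,0.1247,0.0055,0,0,0,-0.001,0.1247,0.0055,0,0,0]'
python3 - <<'E'
from h import *
need((575.4,-163.6,206.5),79.6)
save(r.snapshot("side"),"s4.png",(225,130,375,240),5)
E
```

```text
time: 11.6
tool_pos: [576.0, -162.8, 217.6]
tcp_rot: [-179.9, -0.0, 79.7]
ft_force: [-0.8, -0.1, -0.2]
finger_gap: 8.5
grip_force: 34.6
need [-0.0009 -0.0004  0.0111] [-0.0011 -0.0003  0.0019]
```

View pics/s4.png

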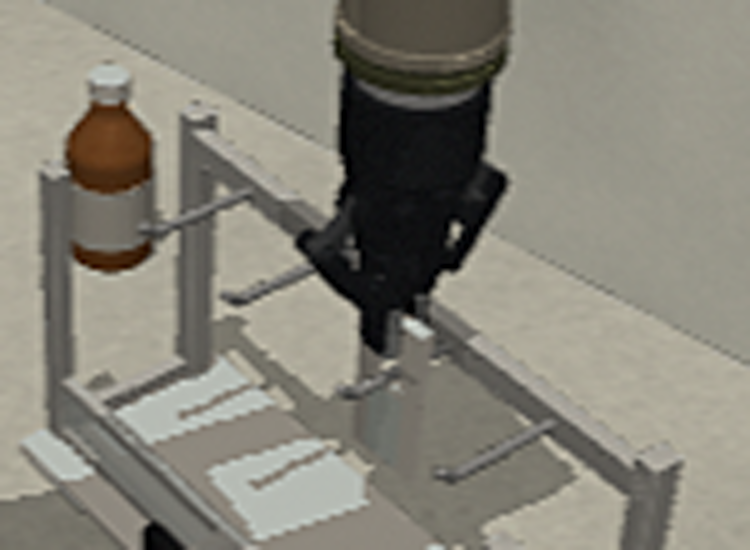

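The peg passes through the eye at (395,380), with no contact force. I'll lower and release.

```bash
python3 -m jog '[0,0,0.006,0,0,0,0,0,0.0105,0,0,0,0,0,0.0105,0,0,0]' && python3 -m jog '[0,0,0,0,0,0,0,0,0,0,0,0,0,0,0,0,0,0]' -0.5 && python3 -m jog '[0,0,-0.015,0,0,0,0,0,-0.04,0,0,0,0,0,-0.08,0,0,0,0,0,-0.094,0,0,0]' && python3 -c "
from h import *
need((472,236,300),98.2)"
```

```text
time: 12.02
tool_pos: [575.7, -163.9, 207.2]
tcp_rot: [-180.0, -0.0, 79.6]
ft_force: [0.1, -0.1, -0.1]
finger_gap: 8.3
grip_force: 34.7
time: 12.4
tool_pos: [576.1, -163.9, 207.7]
tcp_rot: [180.0, 0.0, 79.6]
ft_force: [0.2, 0.9, 0.7]
finger_gap: 21.4
grip_force: 0.0
time: 12.9
tool_pos: [577.3, -164.4, 306.1]
tcp_rot: [179.7, 0.1, 79.6]
ft_force: [-0.4, -0.4, 0.7]
finger_gap: 21.4
grip_force: 0.0
need [ 0.3749 -0.1757  0.0047] [ 0.0055  0.002  -0.3241]
```

```bash
python3 -m jog '[0.047,-0.022,0,0,0,-0.05,0.094,-0.044,0,0,0,-0.1,0.141,-0.066,0,0,0,-0.15,0.19,-0.088,0,0,0,-0.2,0.238,-0.11,0,0,0,-0.25,0.286,-0.133,0,0,0,-0.3,0.334,-0.156,0.004,0,0,-0.324,0.375,-0.1757,0.004,0,0,-0.324]' && python3 -m jog '[0,0,0,0,0,0,0,0,0,0,0,0]'
python3 - <<'E'
from h import *
wrist_carriers()
s=r.snapshot("top");W=cloud(s);m=(W[...,2]>221)&(W[...,2]<240)&(abs(W[...,0]-575)<50)&(abs(W[...,1]+163)<60)
P=W[m];print(P.mean(0),cv2.minAreaRect(P[:,:2].astype(np.float32)))
need((459,274.8,150),98.2)
E
```

```text
time: 13.9
tool_pos: [469.7, 238.3, 297.2]
tcp_rot: [-180.0, 0.0, 98.2]
ft_force: [0.7, -0.5, -0.3]
finger_gap: 21.2
grip_force: 0.0
time: 14.15
tool_pos: [470.8, 236.3, 297.4]
tcp_rot: [-180.0, 0.0, 98.2]
ft_force: [0.2, -0.2, -0.5]
finger_gap: 21.5
grip_force: 0.0
[460.6 275.5 114.4   8.6  48.8   8.2] [242 113   9  49 440]
[421.3 268.8 114.3   9.3  48.8   7.9] [203 115  13  48 548]
[579.6 290.9  94.1   9.8  49.7   7.9] [346 115  15  46 515]
[660.8  70.2 119.9  13.7   2.3  78.2] [374 318  16  18 133]
[ 573.46122475 -163.1534905   229.53781271] ((574.0990600585938, -163.24642944335938), (49.33987045288086, 9.84259033203125), 80.49032592773438)
need [ 0.0407 -0.0065  0.1475] [-0.      0.0004 -0.0014]
```

```bash
python3 -m jog '[0.02,-0.003,0.05,0,0,0,0.0412,-0.0065,0.1,0,0,0,0.0412,-0.0058,0.148,0,0,0,0.0412,-0.0058,0.148,0,0,0,0.0412,-0.0058,0.148,0,0,0]' -0.43 && python3 -c "
from h import *
need((459.8,275.5,88),98.2)"
```

```text
time: 14.88
tool_pos: [460.5, 276.2, 151.7]
tcp_rot: [179.9, -0.0, 98.1]
ft_force: [-0.4, -0.2, 1.2]
finger_gap: 24.3
grip_force: 0.0
need [-0.0006 -0.0009  0.0637] [ 0.002  -0.0005 -0.0016]
```

```bash
python3 -m jog '[-0.0005,-0.0005,0.03,0,0,0,-0.0005,-0.0005,0.063,0,0,0,-0.0005,-0.0005,0.063,0,0,0,-0.0005,-0.0005,0.063,0,0,0,-0.0005,-0.0005,0.063,0,0,0]' && python3 -m jog '[0,0,0,0,0,0,0,0,0,0,0,0,0,0,0,0,0,0,0,0,0,0,0,0]' -1 35 && python3 -m jog '[0,0,-0.02,0,0,0,0,0,-0.05,0,0,0,0,0,-0.09,0,0,0,0,0,-0.13,0,0,0,0,0,-0.137,0,0,0,0,0,-0.137,0,0,0]' && python3 -c "
from h import *
need((470.5,-42.6,222),79.6)"
```

```text
time: 15.5
tool_pos: [460.4, 276.7, 89.3]
tcp_rot: [179.8, -0.1, 98.2]
ft_force: [0.3, -0.2, 0.6]
finger_gap: 24.3
grip_force: 0.0
time: 16.0
tool_pos: [459.9, 276.5, 88.3]
tcp_rot: [179.8, -0.0, 98.2]
ft_force: [0.0, -1.1, 7.7]
finger_gap: 8.3
grip_force: 36.3
time: 16.75
tool_pos: [458.8, 276.1, 223.6]
tcp_rot: [180.0, -0.0, 98.2]
ft_force: [0.2, -0.8, -1.3]
finger_gap: 8.1
grip_force: 35.3
need [-0.3171 -0.0338  0.0016] [ 5.000e-04 -3.000e-04  3.245e-01]
```

```bash
python3 -m jog '[-0.045,-0.005,0,0,0,0.05,-0.09,-0.01,0,0,0,0.1,-0.135,-0.015,0,0,0,0.15,-0.18,-0.02,0,0,0,0.2,-0.23,-0.025,0,0,0,0.25,-0.28,-0.03,0,0,0,0.3,-0.317,-0.034,0.0015,0,0,0.3245,-0.317,-0.034,0.0015,0,0,0.3245]' && python3 -m jog '[0,0,0,0,0,0,0,0,0,0,0,0]' && python3 -c "
from h import *
need((593.5,-65.2,216.7),79.6)"
```

```text
time: 17.75
tool_pos: [469.0, -44.7, 219.7]
tcp_rot: [-179.8, 0.0, 79.4]
ft_force: [-0.6, 0.8, 0.0]
finger_gap: 8.5
grip_force: 35.2
time: 18.0
tool_pos: [469.9, -41.6, 221.4]
tcp_rot: [-179.9, -0.0, 79.7]
ft_force: [-0.2, -0.0, -0.9]
finger_gap: 8.2
grip_force: 35.2
need [-0.0011  0.1258  0.0045] [-0.0012 -0.0003  0.0015]
```

```bash
python3 -m jog '[-0.001,0.03,0.0045,0,0,0,-0.001,0.06,0.0045,0,0,0,-0.001,0.075,0.0045,0,0,0,-0.001,0.09,0.0045,0,0,0,-0.001,0.105,0.0045,0,0,0,-0.001,0.12,0.0045,0,0,0,-0.001,0.1258,0.0045,0,0,0,-0.001,0.1258,0.0045,0,0,0]'
python3 - <<'E'
from h import *
need((593.5,-65.2,206.7),79.6)
save(r.snapshot("side"),"s5.png",(225,130,375,240),5)
E
```

```text
time: 19.0
tool_pos: [593.7, -65.6, 217.3]
tcp_rot: [-180.0, -0.0, 79.7]
ft_force: [-0.1, 0.5, -0.2]
finger_gap: 8.3
grip_force: 35.2
need [ 0.0003 -0.0003  0.0106] [-0.0006 -0.0001  0.0011]
```

View pics/s5.png

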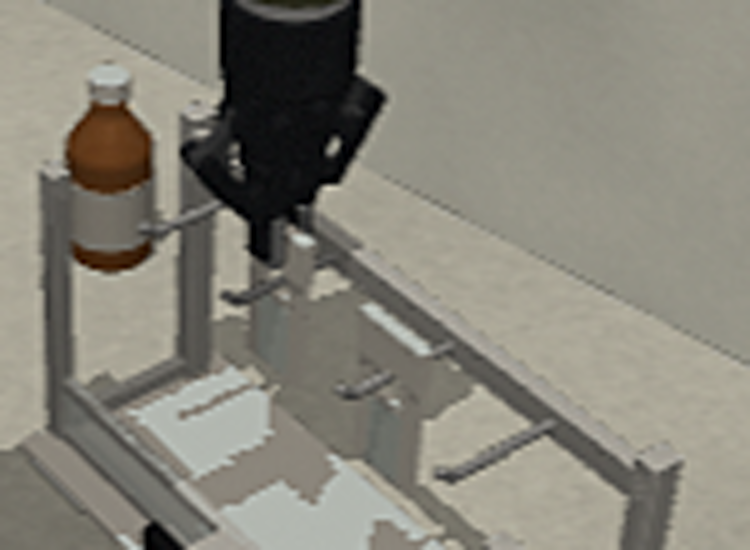

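The first carrier hangs on peg 1, and peg 2 now passes through the second carrier's eye at (275,290). I'll lower, release and go back to the rack.

```bash
python3 -m jog '[0,0,0.006,0,0,0,0,0,0.0103,0,0,0,0,0,0.0103,0,0,0]' && python3 -m jog '[0,0,0,0,0,0,0,0,0,0,0,0,0,0,0,0,0,0]' -0.5 && python3 -m jog '[0,0,-0.015,0,0,0,0,0,-0.04,0,0,0,0,0,-0.08,0,0,0,0,0,-0.094,0,0,0]' && python3 -c "
from h import *
need((440,232,300),98.2)"
```

```text
time: 19.42
tool_pos: [593.5, -66.3, 207.0]
tcp_rot: [-180.0, -0.0, 79.6]
ft_force: [0.5, -0.6, 0.3]
finger_gap: 8.3
grip_force: 35.2
time: 19.8
tool_pos: [593.8, -66.3, 207.4]
tcp_rot: [180.0, 0.0, 79.6]
ft_force: [0.3, 0.5, -0.0]
finger_gap: 21.2
grip_force: 0.0
time: 20.3
tool_pos: [595.1, -66.6, 305.8]
tcp_rot: [179.7, 0.0, 79.6]
ft_force: [-0.0, 0.7, 0.2]
finger_gap: 21.3
grip_force: 0.0
need [ 0.2657 -0.2065  0.0045] [ 0.0058  0.001  -0.3246]
```

```bash
python3 -m jog '[0.038,-0.03,0,0,0,-0.05,0.076,-0.06,0,0,0,-0.1,0.114,-0.09,0,0,0,-0.15,0.152,-0.12,0,0,0,-0.2,0.19,-0.15,0,0,0,-0.25,0.23,-0.18,0,0,0,-0.3,0.2657,-0.2065,0.004,0,0,-0.3246,0.2657,-0.2065,0.004,0,0,-0.3246]' && python3 -m jog '[0,0,0,0,0,0,0,0,0,0,0,0]'
python3 - <<'E'
from h import *
wrist_carriers()
s=r.snapshot("top");W=cloud(s)
for x,y in((575,-163),(593,-65)):
    m=(W[...,2]>221)&(W[...,2]<240)&(abs(W[...,0]-x)<40)&(abs(W[...,1]-y)<40);P=W[m];print(P.mean(0),cv2.minAreaRect(P[:,:2].astype(np.float32)))
need((420.5,268.6,150),98.2)
E
```

```text
time: 21.3
tool_pos: [437.1, 234.5, 297.0]
tcp_rot: [-180.0, -0.0, 98.4]
ft_force: [0.2, 0.0, 0.3]
finger_gap: 21.1
grip_force: 0.0
time: 21.55
tool_pos: [439.2, 231.3, 297.3]
tcp_rot: [180.0, 0.0, 98.1]
ft_force: [-0.1, 0.1, 1.2]
finger_gap: 21.5
grip_force: 0.0
[421.1 268.5 114.4   8.6  48.8   7.5] [234 114   9  49 439]
[579.4 291.2  94.1  10.4  50.    8.2] [372 114  18  46 561]
[ 573.38181445 -162.77638929  229.58095379] ((573.754150390625, -163.4283447265625), (50.28133010864258, 9.545819282531738), 79.74819946289062)
[590.71961064 -68.27568614 229.54509042] ((591.123046875, -68.3767318725586), (49.146766662597656, 9.458741188049316), 79.66773223876953)
need [ 0.0395 -0.0133  0.1473] [ 0.      0.0001 -0.0018]
```

```bash
python3 -m jog '[0.02,-0.006,0.05,0,0,0,0.0392,-0.0133,0.1,0,0,0,0.0392,-0.0133,0.148,0,0,0,0.0392,-0.0133,0.148,0,0,0,0.0392,-0.0133,0.148,0,0,0]' -0.43 && python3 -c "
from h import *
need((420.5,268.3,88),98.2)"
```

```text
time: 22.28
tool_pos: [421.1, 269.2, 151.3]
tcp_rot: [179.9, -0.0, 98.1]
ft_force: [-0.2, -0.1, 0.3]
finger_gap: 24.4
grip_force: 0.0
need [-0.0008 -0.0009  0.0633] [ 0.0019 -0.0006 -0.001 ]
```

```bash
python3 -m jog '[-0.001,-0.0005,0.03,0,0,0,-0.001,-0.0005,0.0627,0,0,0,-0.001,-0.0005,0.0627,0,0,0,-0.001,-0.0005,0.0627,0,0,0,-0.001,-0.0005,0.0627,0,0,0]' && python3 -m jog '[0,0,0,0,0,0,0,0,0,0,0,0,0,0,0,0,0,0,0,0,0,0,0,0]' -1 35 && python3 -m jog '[0,0,-0.02,0,0,0,0,0,-0.05,0,0,0,0,0,-0.09,0,0,0,0,0,-0.13,0,0,0,0,0,-0.137,0,0,0,0,0,-0.137,0,0,0]' && python3 -c "
from h import *
need((485,36,222),79.6)"
```

```text
time: 22.9
tool_pos: [421.2, 268.9, 89.1]
tcp_rot: [179.8, -0.1, 98.2]
ft_force: [-0.9, 0.4, -0.1]
finger_gap: 24.2
grip_force: 0.0
time: 23.4
tool_pos: [420.5, 268.6, 88.2]
tcp_rot: [179.9, -0.0, 98.2]
ft_force: [-0.0, 0.2, 7.8]
finger_gap: 8.2
grip_force: 36.0
time: 24.15
tool_pos: [419.7, 268.2, 223.8]
tcp_rot: [180.0, -0.0, 98.2]
ft_force: [0.2, 0.4, -1.5]
finger_gap: 8.3
grip_force: 35.0
need [-0.2392  0.0315  0.0017] [ 0.0007 -0.0004  0.3247]
```

```bash
python3 -m jog '[-0.035,0.004,0,0,0,0.05,-0.07,0.009,0,0,0,0.1,-0.105,0.014,0,0,0,0.15,-0.14,0.018,0,0,0,0.2,-0.18,0.023,0,0,0,0.25,-0.22,0.028,0,0,0,0.3,-0.2392,0.0315,0.0015,0,0,0.3247,-0.2392,0.0315,0.0015,0,0,0.3247]' && python3 -m jog '[0,0,0,0,0,0,0,0,0,0,0,0]' && python3 -c "
from h import *
need((607.9,13.5,216.7),79.6)"
```

```text
time: 25.15
tool_pos: [483.9, 34.7, 219.9]
tcp_rot: [-179.8, 0.0, 79.5]
ft_force: [0.4, 0.0, -0.2]
finger_gap: 8.4
grip_force: 34.9
time: 25.4
tool_pos: [484.4, 36.7, 221.6]
tcp_rot: [-180.0, -0.0, 79.7]
ft_force: [-0.7, -0.2, -0.8]
finger_gap: 8.4
grip_force: 34.9
need [-0.0007  0.1257  0.0048] [-0.0008 -0.0001  0.0013]
```

```bash
python3 -m jog '[0,0.03,0.0047,0,0,0,0,0.06,0.0047,0,0,0,0,0.075,0.0047,0,0,0,0,0.09,0.0047,0,0,0,0,0.105,0.0047,0,0,0,0,0.12,0.0047,0,0,0,0,0.1257,0.0047,0,0,0,0,0.1257,0.0047,0,0,0]'
python3 - <<'E'
from h import *
need((607.9,13.5,206.7),79.6)
save(r.snapshot("side"),"s6.png",(225,130,375,240),5)
E
```

```text
time: 26.4
tool_pos: [608.3, 13.7, 217.2]
tcp_rot: [-180.0, 0.0, 79.6]
ft_force: [0.1, -0.6, -0.4]
finger_gap: 8.3
grip_force: 34.9
need [-0.0002 -0.0004  0.0105] [-0.0005  0.0001  0.0006]
```

View pics/s6.png

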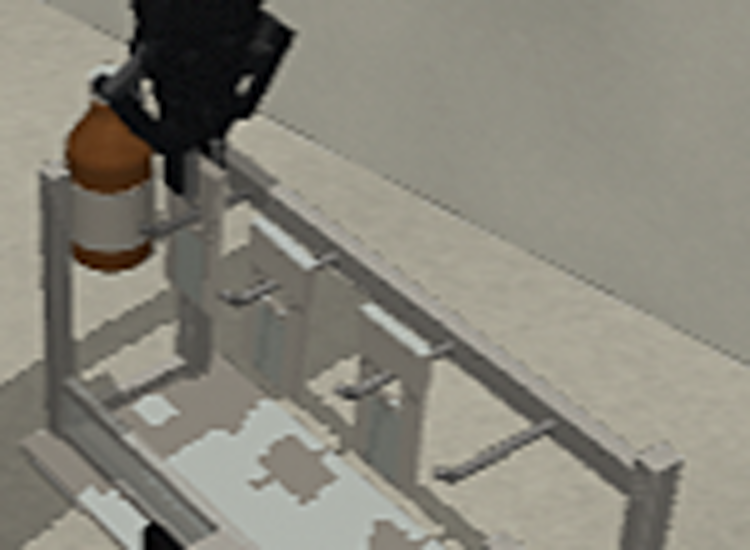

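Two carriers hang, and peg 3 is through the third carrier's eye at about (190,225). I'll lower, release and go up.

```bash
python3 -m jog '[0,0,0.006,0,0,0,0,0,0.0103,0,0,0,0,0,0.0103,0,0,0]' && python3 -m jog '[0,0,0,0,0,0,0,0,0,0,0,0,0,0,0,0,0,0]' -0.5 && python3 -m jog '[0,0,-0.015,0,0,0,0,0,-0.04,0,0,0,0,0,-0.08,0,0,0,0,0,-0.094,0,0,0]' && python3 -c "
from h import *
need((472.3,-93.5,300),79.6)"
```

```text
time: 26.82
tool_pos: [608.1, 13.2, 206.8]
tcp_rot: [-180.0, -0.0, 79.6]
ft_force: [-0.2, 0.2, -0.7]
finger_gap: 8.2
grip_force: 35.0
time: 27.2
tool_pos: [608.5, 13.1, 207.2]
tcp_rot: [180.0, 0.0, 79.6]
ft_force: [0.3, -0.1, -0.7]
finger_gap: 21.1
grip_force: 0.0
time: 27.7
tool_pos: [609.8, 13.1, 305.6]
tcp_rot: [179.7, -0.0, 79.6]
ft_force: [0.2, 0.1, 0.4]
finger_gap: 21.2
grip_force: 0.0
need [-0.1297 -0.116   0.0048] [ 0.0058 -0.0007 -0.0001]
```

```bash
python3 -m jog '[-0.03,-0.04,0,0,0,0,-0.06,-0.08,0,0,0,0,-0.1,-0.115,0,0,0,0,-0.1297,-0.116,0.004,0,0,0,-0.1297,-0.116,0.004,0,0,0,-0.1297,-0.116,0.004,0,0,0]' -0.2
python3 - <<'E'
from h import *
s=r.snapshot("top");W=cloud(s)
O=np.array([623.8,-121.6]);a=np.radians(-10.4);R=np.array([[np.cos(a),-np.sin(a)],[np.sin(a),np.cos(a)]])
for x,y in((575,-163),(593,-65),(607,13)):
    m=(W[...,2]>221)&(W[...,2]<240)&(abs(W[...,0]-x)<40)&(abs(W[...,1]-y)<40);P=W[m]
    if len(P): c=cv2.minAreaRect(P[:,:2].astype(np.float32));print(P[:,2].mean(),c,(np.array(c[0])-O)@R)
need((472.5,-93.5,76.3),79.7)
s=r.snapshot("wrist"); W=cloud(s)
m=(W[...,2]>90)&(W[...,2]<106)&(s["pixels"].max(-1)<90)&(abs(W[...,0]-471)<50)&(abs(W[...,1]+94)<50)
P=W[m]; print(len(P),cv2.minAreaRect(P[:,:2].astype(np.float32)) if len(P) else 0)
s=r.snapshot("side"); save(s,"s7.png",(130,110,370,290),3.3)
E
```

```text
time: 28.45
tool_pos: [471.1, -93.1, 297.1]
tcp_rot: [-180.0, -0.0, 79.6]
ft_force: [0.3, -0.2, 0.5]
finger_gap: 34.0
grip_force: 0.0
230.5310071048522 ((592.5196533203125, -61.05925750732422), (34.47012710571289, 9.703075408935547), 77.55740356445312) [-41.69521968  53.89944569]
229.56995178185858 ((606.5667114257812, 13.324155807495117), (49.940670013427734, 9.40481185913086), 79.13134002685547) [-41.30656427 129.59661185]
need [-0.0005  0.0014  0.2208] [-0.0001 -0.0004 -0.0014]
350 ((473.7701416015625, -94.59309387207031), (40.24628448486328, 11.307814598083496), 79.54795837402344)
```

View pics/s7.png

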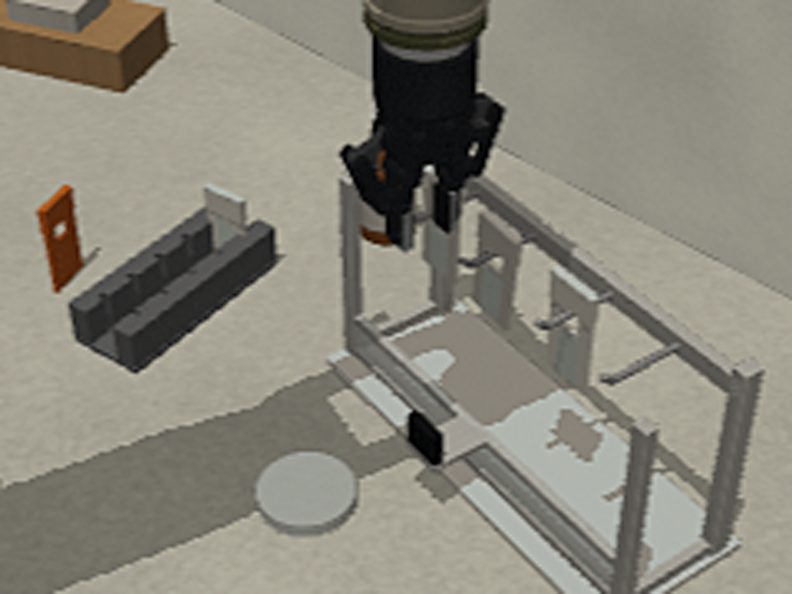

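All three carriers hang on pegs 1–3, and the blank at (225,205) is still in the rack. Now the guard.

```bash
python3 -m jog '[-0.0005,0.0015,0.05,0,0,0,-0.0005,0.0015,0.11,0,0,0,-0.0005,0.0015,0.17,0,0,0,-0.0005,0.0015,0.215,0,0,0,-0.0005,0.0015,0.221,0,0,0,-0.0005,0.0015,0.221,0,0,0]' && python3 -m jog '[0,0,0,0,0,0,0,0,0,0,0,0,0,0,0,0,0,0,0,0,0,0,0,0]' -1 70 && python3 -m jog '[0,0,-0.03,0,0,0,0,0,-0.06,0,0,0,0,0,-0.09,0,0,0,0,0,-0.12,0,0,0,0,0,-0.145,0,0,0,0,0,-0.151,0,0,0,0,0,-0.151,0,0,0,0,0,-0.151,0,0,0]'
```

```text
time: 29.35
tool_pos: [473.1, -94.0, 77.2]
tcp_rot: [180.0, 0.0, 79.6]
ft_force: [-0.0, 0.2, 0.1]
finger_gap: 34.5
grip_force: 0.0
time: 29.85
tool_pos: [473.5, -94.6, 79.0]
tcp_rot: [179.9, 0.0, 79.6]
ft_force: [-5.9, 1.8, 9.9]
finger_gap: 10.7
grip_force: 70.3
time: 30.85
tool_pos: [473.4, -94.5, 228.3]
tcp_rot: [179.8, 0.0, 79.6]
ft_force: [5.6, -1.9, 2.3]
finger_gap: 10.6
grip_force: 73.5
```

```bash
python3 -m jog '[0,0,0,0,0,0,0,0,0,0,0,0,0,0,0,0,0,0,0,0,0,0,0,0]' -0.2 && python3 -m jog '[0,0,-0.04,0,0,0,0,0,-0.09,0,0,0,-0.05,-0.04,-0.1,0,0,0,-0.05,-0.1,-0.1,0,0,0,-0.05,-0.15,-0.1,0,0,0,-0.05,-0.15,-0.1,0,0,0,-0.05,-0.15,-0.1,0,0,0]'
python3 - <<'E'
from h import *
s=r.snapshot("top");W=cloud(s)
m=(W[...,2]>225)&(W[...,2]<262)&(abs(W[...,0]-472)<25)&(abs(W[...,1]+94)<30);P=W[m];print("fin",P.mean(0),np.percentile(P[:,2],90))
for x,y in((575,-163),(593,-65),(607,13)):
    m=(W[...,2]>221)&(W[...,2]<240)&(abs(W[...,0]-x)<40)&(abs(W[...,1]-y)<40);P=W[m]
    if len(P):print(P[:,2].mean(),cv2.minAreaRect(P[:,:2].astype(np.float32)))
for o in rack_carriers(s): print([np.round(x,1) for x in o])
save(r.snapshot("side"),"s8.png",(130,110,370,290),3.3)
E
```

```text
time: 31.35
tool_pos: [472.1, -94.2, 226.9]
tcp_rot: [-180.0, -0.0, 79.6]
ft_force: [0.1, -0.3, -0.1]
finger_gap: 34.0
grip_force: 0.0
time: 32.22
tool_pos: [316.1, -116.4, 327.4]
tcp_rot: [179.9, 0.0, 79.6]
ft_force: [0.1, -0.0, 0.3]
finger_gap: 34.0
grip_force: 0.0
fin [471.09357595 -93.4916684  243.84265848] 247.93954234188357
229.7822912048946 ((573.89453125, -163.5048828125), (49.92601776123047, 9.964778900146484), 79.65116882324219)
229.56046189371241 ((591.0118408203125, -68.09066772460938), (50.29521560668945, 9.879878044128418), 79.4765396118164)
230.2533119178943 ((606.2501831054688, 13.27822494506836), (49.6976203918457, 9.986160278320312), 78.95967864990234)
[array([577.7, 290.5,  94.9]), array([ 9.3, 49.2]), np.float64(7.4), np.int32(66)]
```

View pics/s8.png

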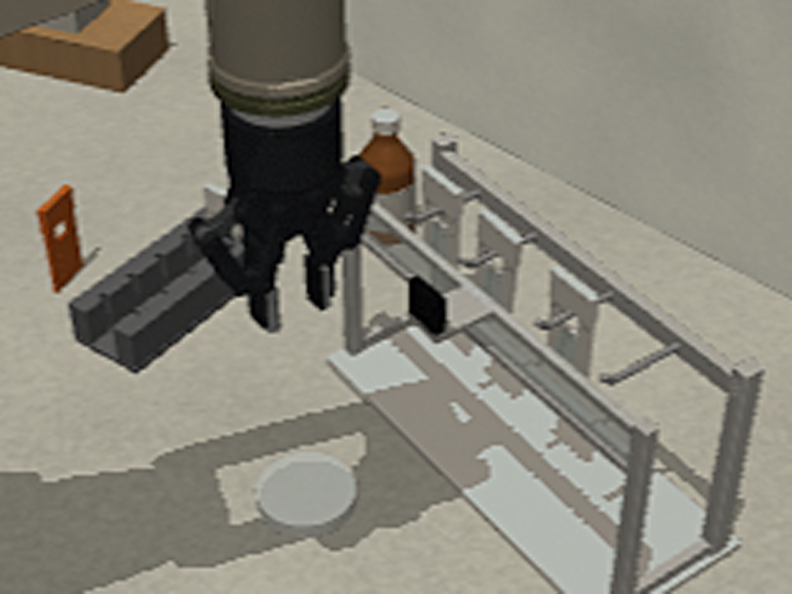

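The guard is up, three carriers hang on pegs of their own, the blank is in the rack and the robot is clear. I'm handing in.

```bash
python3 -c "
from h import *
print(r.hand_in())"
```

```text
the job is handed in; nothing more can be done
None
```

The job is handed in (no verdict was returned): the three carriers with eyes hang on pegs 1, 2 and 3, the guard is fully up again, and the plain carrier is still in the rack.

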